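Refit the glass and the bezel of a work lamp

ROBOT

A 6-joint arm with a two-finger parallel gripper is mounted at the origin on a cart in front of the work surface, level with it; the furniture and walls round the work are solid. World frame = base frame: x ahead of the robot, y to its left, z up, the work surface at z = 0. Lengths are in m, angles in degrees, forces in N, time in s.
With the tool pointing down it reaches from about 0.375 to 0.9 m from the base axis. Payload 3.1 kg.
Tool frame: the origin (TCP) lies on the centre line of the jaws, within the pads' length; the fingertips stand finger_overhang ahead of it and the grasp point (between the pads) lies 5 mm behind it (finger_overhang is the distance from the TCP to the fingertips, in m); z points along the fingers, y is the line along which they close (so a half turn about z gives the same grasp; the last joint's range is limited). The gripper opens to 87 mm and grips with 3 to 60 N. Pads are 19 mm wide; open, the fingers measure 117 mm over their backs; the gripper's body (75 mm by 190 mm) begins 51 mm behind the grasp point.
Start: joints at [-77.836, 30.224, 82.088, -0, 67.689, -10.227], TCP at [0.238, -0.578, 0.237] pointing down, gripper open.
Joint ranges: [-176.69, 176.69], [-43.24, 126.21], [12.49, 139.97], [-82, 262], [0, 151.66], [-163.58, 163.58]. Speed limits (degrees/s): [159.86, 159.86, 180, 180, 180, 180].

INTERFACE

Orientations are given as a 3x3 rotation matrix whose columns are the frame's x, y, z axes.
In Python, from rig import read_state, capture, calibration, hand_in, finger_overhang gives the robot as it stands.
- The arm moves only by the tool send_rows, never from a script. Its argument "plan" is a list of rows, each a list of 5 numbers: the closure in counts, from 0 (fully open) to 255 (shut), then the shift along the tool's x, y, z in m, then the turn about the tool's z in rad. A call has 1 to 20 rows; each row shifts and turns the commanded pose from where the row before left it, along the tool's axes as they then stand; what a row does not reach is not made up. A row lasts 1/12 s, in which the tool goes at most 41.7 mm and 7.16 degrees, less where a joint would pass 70% of its speed; a pose out of reach is approached as far as the arm can. A call is refused whole if a number of a shift passes 0.0417 or a number of a turn 0.125, either way. A call with a gripper value outside its range is refused whole. The fingers move at their own pace and stop on an object; the grip force is fixed at half the most. Time passes only in rows, so rows that do not move let the fingers close. It gives the time, the measured TCP pose, the force, the opening and the grip force at its end, in the units of the state.
- read_state(): the state, without advancing time (a new reading comes with each control period).
- capture(name): name is "scene" or "top" or "wrist"; returns (picture, depth): 480x640x3 uint8, blue, green, red; 480x640 float32, m along the optical axis (not along the pixel's ray), 0 where there is no reading.
- calibration(name): a dict with "fx", "fy", "cx", "cy" (pixels), "xyz" and "rotation" of the camera in the world. Camera axes: x right, y down, z forward; pixel columns grow to the right and rows downward; lengths in m; the calibration is good to about 2 mm. A picture is of the moment at which its call begins: read the wrist's pose just before it. calibration takes no time and is no camera call; for the wrist camera it gives the pose at the moment of the call.
- hand_in(): hands the job in; it is judged then, once.
The state is a dict: "time_s": time; "joint_positions": joint angles; "qvel": joint speeds; "tau": joint torques, N m; "position": TCP position; "tcp_rot": TCP orientation; "force": force on the tool from outside, world axes, zero at the start; "moment": the same for the moment, N m; "opening": opening from 0.0 (shut) to 1.0 (fully open); "grasp_force": force on a finger pad.
Only numpy, scipy, OpenCV 4.12 (cv2) and the standard library are available. Lean on these libraries where they do the work, as an engineer would, in place of code of your own. Each camera call takes 0.05 s, during which the arm holds its last target. There are 200 camera calls.

TASK

Refit the work lamp that stands face up without its glass. Take the clear glass (not the amber or the green one) out of the rack, lay it flat on the blue felt board and let go, so that you can take it again from above and drop it flat into the lamp's open cell. Then set the yellow bezel on, guard bar in line with the two yellow marks on the lamp's shoulder, and screw it down clockwise, about three eighths of a turn, until it is snug on the glass and will turn no further; let go, and do not shift or upset the other glasses, cans and tools.

Things in the scene. Friction and masses are not known exactly. Their poses are not given: they have to be found in the camera images.
- lamp: Work lamp, fixed to the table by its magnetic foot, face up: 110 mm round foot, dark finned heat sink, grey shoulder disc (107 mm diameter, top 47 mm above the table), then a bright aluminium neck of 74 mm diameter, threaded outside (ridges to 87 mm diameter). Origin: centre of its underside, on the table; z up; x through the two thread entries. The cable gland sticks out 70 mm on the -x side.
- lamp_seat (a point): Centre of the flat seat in the lamp's cell, 76 mm above the table on the lamp's axis; axes as the lamp's. The cell is a round recess, 69 mm across, in the top of the neck; a thin wall (2.5 mm) round it ends 5.6 mm above the seat, so a seated glass stands 4.4 mm proud of it.
- lamp_entry (a point): Where a bezel lug rests when it has entered the thread at the lamp's +x side (a like entry at -x); 67 mm above the table, 42 mm from the axis. Each entry is a gap 36 degrees wide, open from above, with a yellow mark on the shoulder below. From it a right-hand groove, 2 mm higher than a lug, runs clockwise (seen from above), 10 mm down in 130 degrees; a wall bars the other way.
- lamp_snug (a point): The same point, but with axes turned 132 degrees clockwise (seen from above) from the lamp's: its x axis shows how the bezel's guard bar lies when the bezel is snug on the glass (either way round).
- bezel: Loose yellow bezel ring, about 160 g, right way up on the table: 104 mm outer diameter, skirt 93 mm inside, 58 mm high with its bar. Origin: centre of its underside; z up; the same after half a turn. Its flange, 30 to 34 mm above the underside, presses on the glass. Its underside is 64 mm above the table with the lugs resting in the lamp's entries, 56 mm when down on the seated glass.
- bezel_bar (a point): Middle of the bezel's dark guard bar, the place to hold it: the bar runs along the bezel's x axis, 90 mm long, 12 mm wide (y), 14 mm high, its top 58 mm above the bezel's underside, 10 mm of air below it. Turning goes easily (under 0.4 N m) until snug, 128 to 140 degrees clockwise from the entry; there the resistance rises sharply to 1 N m and more.
- bezel_lug (a point): Middle of one of the bezel's two inward lugs, at its +x side (the other at -x), under the ends of the bar: 1 to 5 mm above the underside, 13 mm (17 degrees) wide, inner faces 80 mm apart.
- clear_glass: Clear round glass with a black rubber edge, loose: 64 mm diameter, 10 mm thick, about 80 g. Origin: its middle; its z axis runs across its thickness (either face may be up). It starts standing on edge in one of the rack's three slots, its middle 41 mm above the table, z axis along the rack's y. Lying on the felt its middle is 17 mm above the table, seated in the lamp 81 mm.
- amber_glass: Amber glass of the same form and size in another slot of the rack; to be left there.
- green_glass: Green glass of the same form and size in another slot of the rack; to be left there.
- rack: Plywood rack, fixed, 92 mm (x) by 168 mm (y). Origin: centre of its underside. Three slots at y = -50, 0 and +50 mm hold glasses on edge, their faces across y, between pairs of dowels at x = -25 and +25 mm whose tops are 42 mm above the table; the upper 30 mm of a glass is free on both faces.
- felt_board: Board with blue felt, fixed, 130 mm (x) by 150 mm (y), its face 12 mm above the table. Origin: centre of its underside.
- spray_lube: Green spray can, 58 mm diameter, 211 mm tall, standing loose, the one nearest the lamp. Origin: centre of its underside.
- spray_paint: White-capped spray can, 67 mm diameter, 225 mm tall, standing loose, the one nearest the lamp. Origin: centre of its underside.
- tape_measure: Yellow tape measure, 34 x 72 x 73 mm, standing loose, the one nearest the lamp. Origin: centre of its underside.
- flat_offcut: Dark flat steel offcut, 32 x 110 x 8 mm, lying loose. Origin: centre of its underside.
- screwdriver: Red screwdriver, 194 mm long, lying loose near the table's front edge. Origin: its middle, underside.
Not all that is in view belongs to the job. Leave any turquoise look-alike of the clear_glass alone.

How it is judged (in metres and radians):
On the way, in this order (a step that is already met when the one before it is completed fails the run):
1. the clear glass lies flat on the felt board, let go (z of clear_glass in the frame of felt_board below 0.02 m and angle between the z axis of clear_glass and the z axis of felt_board, either way round below 0.1 rad and horizontal distance between clear_glass and felt_board below 0.08 m and contact force between the fingers and clear_glass below 0.1 N), for 0.2 s.
2. the clear glass lies flat in the lamp's cell, let go, before the bezel is on (horizontal distance between clear_glass and lamp_seat below 0.0035 m and z of clear_glass in the frame of lamp between 0.078 and 0.083 m and angle between the z axis of clear_glass and the z axis of lamp, either way round below 0.05 rad and contact force between the fingers and clear_glass below 0.1 N and horizontal distance between bezel and lamp above 0.1 m), for 0.2 s.
At the end, for the whole second after the job is handed in: Clear glass flat on its seat within 3.5 mm of the middle; bezel level on the lamp, within 4 mm of its axis, 1.5 mm of its lowest height and 12 degrees of its snug direction, pressing on the glass with over 4 N (twice its weight), let go and at rest (horizontal distance between clear_glass and lamp_seat below 0.0035 m and z of clear_glass in the frame of lamp between 0.078 and 0.083 m and angle between the z axis of clear_glass and the z axis of lamp, either way round below 0.05 rad and horizontal distance between bezel and lamp below 0.004 m and z of bezel in the frame of lamp below 0.0575 m and angle between bezel's own z axis and vertical below 0.05 rad and angle between the x axis of bezel and the x axis of lamp_snug, either way round below 0.21 rad and contact force between bezel and clear_glass above 4 N and linear speed of bezel below 0.02 m/s); the robot touches nothing.
It fails at once if a spray can shifted over 40 mm or upset (distance of any of spray_lube, spray_paint from where it was at the start of the episode above 0.04 m or angle between any of spray_lube, spray_paint's own z axis and vertical above 0.5 rad).
It fails at once if the tape measure shifted over 40 mm or upset (distance of tape_measure from where it was at the start of the episode above 0.04 m or angle between tape_measure's own z axis and vertical above 0.5 rad).
It fails at once if the flat offcut or the screwdriver shifted over 40 mm (distance of any of flat_offcut, screwdriver from where it was at the start of the episode above 0.04 m).
It fails at once if the amber or the green glass shifted over 20 mm (distance of any of amber_glass, green_glass from where it was at the start of the episode above 0.02 m).
It also fails if it takes over 72 s, if anything falls off the work surface, if the arm or the gripper's body presses on something with over 40 N, if the wrist force passes 120 N, or if a joint passes its speed limit or range.

## Working session

There is one attempt and no reset: what is moved stays moved. The work goes in short steps, Python scripts to look and compute and a tool call to move; the robot and the scene stay as the last step left them, time stands still between calls to the robot, and variables do not carry over. Pictures are saved under pics/ and viewed, at most 14 in all, crops included, and the job is handed in when it is done.

Besides the shell and the picture viewer there is one more tool, called after "Request:" by a JSON object that holds its "api" and its "payload", one argument or row to a line. send_rows: Moves the arm, as the interface text tells. Its arguments: {"type":"object","properties":{"plan":{"type":"array","items":{"type":"array","items":{"type":"number"}}}},"required":["plan"]}

```bash
mkdir -p pics
cat > h.py <<'E'
import numpy as np, cv2
from rig import *
def ray(c,uv,z):
    d=np.array(c["rotation"])@np.array([(uv[0]-c["cx"])/c["fx"],(uv[1]-c["cy"])/c["fy"],1]); o=np.array(c["xyz"])
    return o+d*(z-o[2])/d[2]
def cloud(c,D):
    v,u=np.mgrid[:480,:640]; P=np.stack([(u-c["cx"])/c["fx"]*D,(v-c["cy"])/c["fy"]*D,D],-1)
    return P@np.array(c["rotation"]).T+np.array(c["xyz"])
def shot(n,f,k=1):
    c=calibration(n); I,D=capture(n); cv2.imwrite("pics/"+f+".png",I); np.savez("pics/"+f,I=I,D=D); return c,I,D
E
python3 - <<'E'
from h import *
s=read_state(); print(s, finger_overhang)
for n in("scene","top"):
    c,I,D=shot(n,n+"0"); print(c)
E
```

```text
{'time_s': 0.0, 'joint_positions': array([-7.78364001e+01,  3.02778567e+01,  8.21578902e+01, -2.23154921e-03,
        6.76917665e+01, -1.02261921e+01]), 'qvel': array([ 0.06905878,  0.02201172, -0.05283506, -0.06465898,  0.00785062,
        0.13906057]), 'tau': array([-1.33608879e-03, -4.40036559e+01, -1.76592118e+01,  6.32473198e-02,
        5.81236265e-02, -1.57871523e-04]), 'position': array([ 0.23793795, -0.57714542,  0.23557519]), 'tcp_rot': array([[ 9.24608355e-01,  3.80918804e-01, -5.04150756e-04],
       [ 3.80918968e-01, -9.24605884e-01,  2.16797093e-03],
       [ 3.59680137e-04, -2.19656462e-03, -9.99997523e-01]]), 'force': array([0.25604072, 0.40204742, 0.25168422]), 'moment': array([-0.00307414, -0.00890936, -0.05327978]), 'grasp_force': 0.0, 'opening': 1.000509257008333} 0.014
{'fx': 463.6521141349781, 'fy': 463.6521141349781, 'cx': 323.03675416459356, 'cy': 243.40634075461813, 'xyz': array([-0.17111859, -0.70202028,  0.89181024]), 'rotation': array([[ 0.69601743, -0.45602216,  0.55462017],
       [-0.71795681, -0.43136706,  0.54631536],
       [-0.00988705, -0.77843834, -0.62764321]])}
{'fx': 499.29461333099243, 'fy': 499.29461333099243, 'cx': 312.70721009863956, 'cy': 232.75592145916372, 'xyz': array([0.38636108, 0.0103832 , 1.30238296]), 'rotation': array([[ 0.01591695, -0.9895209 ,  0.14350972],
       [-0.99977203, -0.0177934 , -0.01180143],
       [ 0.01423128, -0.14328916, -0.98957854]])}
```

View pics/top0.png

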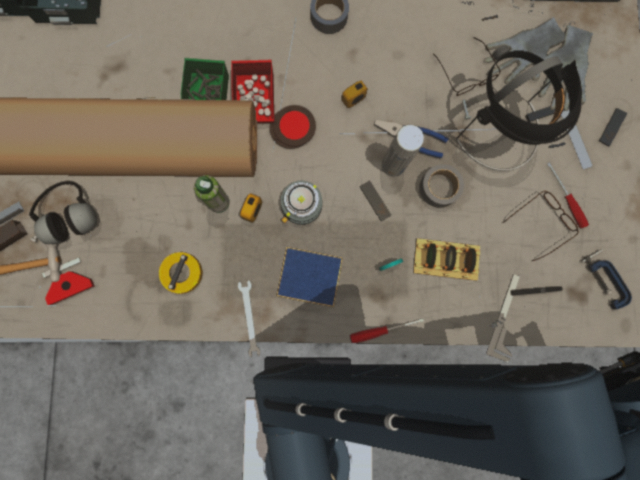

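View pics/scene0.png

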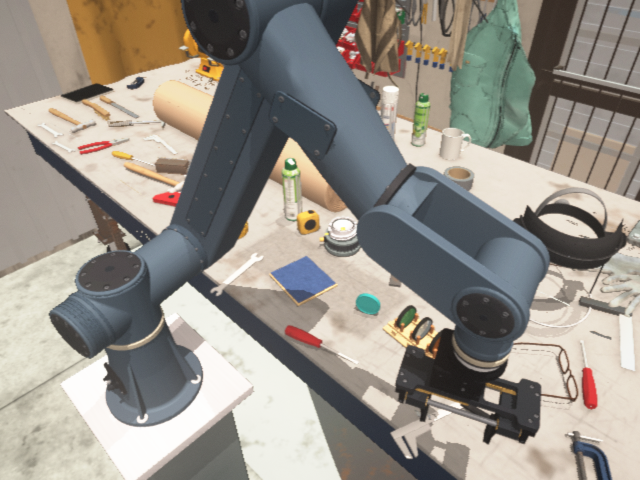

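The top view shows the rack at (447,259) with three glasses at u≈430, 447 and 463. The lamp is at (301,202), the bezel at (180,273) and the felt at (310,277). In the scene view the green glass is on the left, the grey/clear one in the middle and the amber on the right.

Run:
```python
from h import *
c=calibration("top"); z=np.load("pics/top0.npz"); I,D=z["I"],z["D"]; P=cloud(c,D); H=cv2.cvtColor(I,cv2.COLOR_BGR2HSV)
def blob(lo,hi,box,zz,n):
    u0,v0,u1,v1=box; m=np.zeros((480,640),np.uint8); m[v0:v1,u0:u1]=cv2.inRange(H,lo,hi)[v0:v1,u0:u1]
    cs=max(cv2.findContours(m,0,2)[0],key=cv2.contourArea); r=cv2.minAreaRect(cs); b=cv2.boxPoints(r)
    W=np.array([ray(c,p,zz) for p in b]); print(n,r,"ctr",W.mean(0).round(4),"corners",W[:,:2].round(3).tolist())
    return m,cs
blob((100,80,40),(130,255,255),(270,240,350,310),.012,"felt")
blob((20,130,100),(35,255,255),(150,245,210,300),.032,"bezel")
m=np.zeros((480,640),np.uint8); m[262:284,168:194]=cv2.inRange(H,(0,0,0),(180,255,90))[262:284,168:194]
cs=max(cv2.findContours(m,0,2)[0],key=cv2.contourArea); print("bar",[ray(c,p,.058).round(3).tolist() for p in cv2.boxPoints(cv2.minAreaRect(cs))])
blob((15,60,120),(35,200,255),(405,230,490,285),.012,"rack")
A=I[232:284,406:490]; B=I[175:230,260:345]
cv2.imwrite("pics/crop1.png",np.hstack([cv2.resize(x,(400,300),interpolation=cv2.INTER_CUBIC) for x in(A,B)]))
# lamp: points with z 0.07-.09 nearby
q=P[180:222,280:325].reshape(-1,3); k=q[(q[:,2]>.07)&(q[:,2]<.095)]; print("lamp top",len(k),k.mean(0),k.min(0),k.max(0))
q=P[235:283,412:482].reshape(-1,3); k=q[q[:,2]>.05]; print("glass",len(k),k.min(0),k.max(0))
```

```text
felt ((309.3269348144531, 276.3653869628906), (53.73582077026367, 45.69506072998047), 11.309932708740234) ctr [0.4601 0.0019 0.012 ] corners [[0.415, 0.08], [0.53, 0.06], [0.505, -0.077], [0.39, -0.055]]
bezel ((179.5, 272.5), (41.0, 41.0), 90.0) ctr [0.4632 0.3309 0.032 ] corners [[0.514, 0.386], [0.516, 0.282], [0.412, 0.277], [0.411, 0.38]]
bar [[0.437, 0.35, 0.058], [0.492, 0.328, 0.058], [0.485, 0.312, 0.058], [0.431, 0.333, 0.058]]
rack ((446.9726867675781, 259.1394958496094), (66.70586395263672, 36.3813362121582), 6.981058120727539) ctr [ 0.5107 -0.3554  0.012 ] corners [[0.472, -0.263], [0.567, -0.276], [0.549, -0.449], [0.454, -0.434]]
lamp top 530 [0.65351303 0.02746582 0.07588448] [ 0.61299386 -0.01626606  0.07000565] [0.69131845 0.06954353 0.08900514]
glass 376 [ 0.38636108 -0.410901    0.05001826] [0.54696489 0.0103832  1.30238296]
```

View pics/crop1.png

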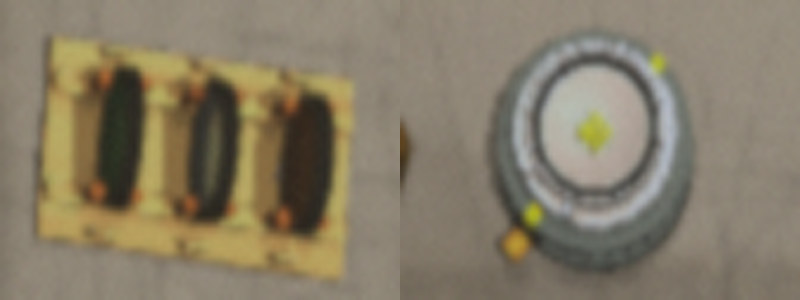

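The clear (grey) glass is in the middle slot. The lamp's marks are at about (315,186) and (288,214), with the gland beside the second. I'll go above the rack for a close look.

```bash
cat >> h.py <<'E'
def go(x,y,z,yh=None):
    "shift still needed in tool axes after a turn bringing tool y to heading yh"
    s=read_state(); R=np.array(s["tcp_rot"]); p=np.array(s["position"]); h=np.degrees(np.arctan2(R[1,1],R[0,1]))
    if yh is None: yh=h
    t=(h-yh+180)%360-180; a=np.radians(yh); Y=np.array([np.cos(a),np.sin(a),0]); X=np.array([-np.sin(a),np.cos(a),0])
    d=np.array([x,y,z])-p
    print("t",s["time_s"],"p",p.round(4),"yh",h.round(2),"open",s["opening"],"| turn",np.radians(t).round(4),"shift",(X@d).round(4),(Y@d).round(4),(-d[2]).round(4),"F",np.round(s["force"],1), "j6",s["joint_positions"][5].round(1))
E
python3 - <<'E'
from h import *
c=calibration("top")
for n,uv,zz in(("m1",(314.6,186.5),.047),("m2",(288.3,214.4),.047)): print(n,ray(c,uv,zz))
w=calibration("wrist");s=read_state();print(np.array(s["tcp_rot"]).T@(w["xyz"]-s["position"]),np.array(s["tcp_rot"]).T@w["rotation"],w["fx"])
go(.511,-.355,.25,-97)
E
```

```text
m1 [ 0.68886408 -0.00754652  0.047     ]
m2 [0.61463551 0.05846337 0.047     ]
[ 0.08075558 -0.00047017 -0.14799523] [[ 3.42825375e-04 -9.57135845e-01 -2.89639184e-01]
 [ 9.99999865e-01  4.41204620e-04 -2.74366976e-04]
 [ 3.90396614e-04 -2.89639051e-01  9.57135867e-01]] 360.50350994823054
t 0.1 p [ 0.238  -0.5772  0.2357] yh -67.61 open 0.9985016864903938 | turn 0.5129 shift 0.2439 -0.2539 -0.0143 F [ 0.4  1.1 -0.1] j6 -10.2
```

Request:
{"api": "send_rows", "payload": {
  "plan": [
    [0,0,0,0,0.103],
    [0,0,0,0,0.103],
    [0,0,0,0,0.103],
    [0,0,0,0,0.103],
    [0,0,0,0,0.101],
    [0,0.0244,-0.0254,-0.0014,0],
    [0,0.0244,-0.0254,-0.0014,0],
    [0,0.0244,-0.0254,-0.0014,0],
    [0,0.0244,-0.0254,-0.0014,0],
    [0,0.0244,-0.0254,-0.0014,0],
    [0,0.0244,-0.0254,-0.0014,0],
    [0,0.0244,-0.0254,-0.0014,0],
    [0,0.0244,-0.0254,-0.0014,0],
    [0,0.0244,-0.0254,-0.0014,0],
    [0,0.0244,-0.0254,-0.0014,0],
    [0,0,0,0,0],
    [0,0,0,0,0],
    [0,0,0,0,0]
  ]
}}

```text
time_s: 1.6
position: [0.5109, -0.3553, 0.25]
tcp_rot: [[0.993, -0.121, -0.001], [-0.121, -0.993, 0.0], [-0.001, -0.0, -1.0]]
force: [0.2, -0.7, -0.4]
opening: 1.004
grasp_force: 0.0
```

Run:
```python
from h import *
go(.511,-.355,.25,-97)
c,I,D=shot("wrist","w1"); np.savez("pics/w1c",**c)
```

```text
t 1.6 p [ 0.5109 -0.3553  0.25  ] yh -96.96 open 1.0044945064518624 | turn 0.0007 shift 0.0001 -0.0003 0.0 F [ 0.2 -0.7 -0.4] j6 51.9
```

View pics/w1.png

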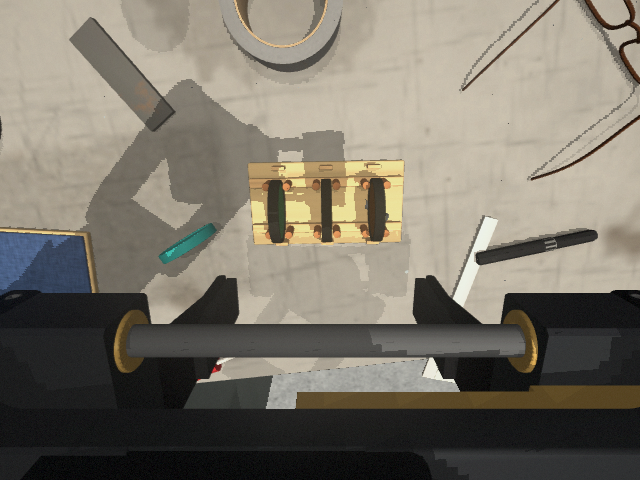

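The wrist view looks straight down at the rack. The clear glass is seen edge-on at u≈326, v≈178–241, in line with the tool.

Run:
```python
from h import *
c=dict(np.load("pics/w1c.npz")); z=np.load("pics/w1.npz"); I=z["I"]; P=cloud(c,z["D"])
m=np.zeros((480,640),np.uint8); m[160:250,310:345]=(I[160:250,310:345].max(-1)<75)
for b in ((310,345),(262,295),(360,395)):
    m=np.zeros((480,640),np.uint8); m[165:247,b[0]:b[1]]=(I[165:247,b[0]:b[1]].max(-1)<70)
    cs=max(cv2.findContours(m,0,2)[0],key=cv2.contourArea); r=cv2.minAreaRect(cs); print(r,cv2.boundingRect(cs),ray(c,r[0],.06),ray(c,r[0],.073))
    q=P[(m>0)]; q=q[(q[:,2]>.045)&(q[:,2]<.08)]; print(len(q),q.mean(0),q.min(0),q.max(0))
go(.511,-.355,.25,-97)
```

```text
((326.0118713378906, 210.01133728027344), (62.19248962402344, 9.416059494018555), 88.66777801513672) (321, 179, 11, 63) [ 0.51519393 -0.3553378   0.06      ] [ 0.51810874 -0.35567634  0.073     ]
576 [ 0.5164578  -0.35541345  0.06624704] [ 0.48193365 -0.36232378  0.04569901] [ 0.54215119 -0.34780308  0.07382727]
((276.0, 211.0), (62.0, 16.0), 90.0) (268, 180, 17, 63) [ 0.52002131 -0.30760125  0.06      ] [ 0.5227504  -0.30977626  0.073     ]
672 [ 0.52095393 -0.30640814  0.06570719] [ 0.48699225 -0.31329691  0.04510086] [ 0.5473535  -0.29888006  0.07420652]
((376.5, 209.0), (62.0, 17.0), 90.0) (368, 178, 18, 63) [ 0.51034211 -0.40344494  0.06      ] [ 0.51344358 -0.40193274  0.073     ]
598 [ 0.51071514 -0.40440709  0.06543065] [ 0.4758193  -0.41194011  0.04503639] [ 0.53719623 -0.39676601  0.07461481]
t 1.65 p [ 0.5104 -0.3559  0.2501] yh -97.03 open 1.0015075964569042 | turn -0.0006 shift 0.0005 -0.001 0.0001 F [ 0.1  0.5 -0.1] j6 51.9
```

Request:
{"api": "send_rows", "payload": {
  "plan": [
    [167,0.003,0,0,-0.018],
    [167,0,-0.0007,0.03,0],
    [167,0,0,0.03,0],
    [167,0,0,0.03,0],
    [167,0,0,0,0],
    [167,0,0,0,0],
    [167,0,0,0,0],
    [167,0,0,0,0],
    [167,0,0,0,0]
  ]
}}

```text
time_s: 2.4
position: [0.5152, -0.3564, 0.1628]
tcp_rot: [[0.995, -0.104, 0.003], [-0.104, -0.995, -0.003], [0.003, 0.003, -1.0]]
force: [-0.8, -0.7, 0.6]
opening: 0.408
grasp_force: 0.0
```

Run:
```python
from h import *
go(.5135,-.3554,.064,-96)
```

```text
t 2.4 p [ 0.5152 -0.3564  0.1628] yh -95.98 open 0.40824895141404144 | turn 0.0003 shift -0.0018 -0.0008 0.0988 F [-0.8 -0.7  0.6] j6 51.1
```

Request:
{"api": "send_rows", "payload": {
  "plan": [
    [167,-0.001,-0.0008,0.025,0],
    [167,0,0,0.025,0],
    [167,0,0,0.02,0],
    [167,0,0,0.015,0],
    [167,0,0,0.012,0],
    [167,0,0,0,0],
    [255,0,0,0,0],
    [255,0,0,0,0],
    [255,0,0,0,0],
    [255,0,0,0,0],
    [255,0,0,0,0],
    [255,0,0,0,0]
  ]
}}

```text
time_s: 3.4
position: [0.514, -0.355, 0.0646]
tcp_rot: [[0.995, -0.104, 0.002], [-0.104, -0.995, -0.002], [0.002, 0.002, -1.0]]
force: [0.4, -1.3, 3.7]
opening: 0.108
grasp_force: 30.0
```

Request:
{"api": "send_rows", "payload": {
  "plan": [
    [255,0,0,-0.01,0],
    [255,0,0,-0.02,0],
    [255,0,0,-0.03,0],
    [255,0,0,-0.03,0],
    [255,0,0,-0.03,0],
    [255,0,0,0,0],
    [255,0,0,0,0]
  ]
}}

```text
time_s: 3.98
position: [0.5142, -0.3547, 0.1862]
tcp_rot: [[0.995, -0.104, 0.003], [-0.104, -0.995, -0.003], [0.004, 0.002, -1.0]]
force: [-0.0, 0.4, -1.5]
opening: 0.112
grasp_force: 30.0
```

Run:
```python
from h import *
go(.46,.002,.12,-10)
go(.46,.002,.12,170)
go(.46,.002,.12,-96)
```

```text
t 3.9833 p [ 0.5142 -0.3547  0.1862] yh -95.97 open 0.11201648797194756 | turn -1.5005 shift 0.3419 -0.1153 0.0662 F [-0.   0.4 -1.5] j6 51.1
t 3.9833 p [ 0.5142 -0.3547  0.1862] yh -95.97 open 0.11201648797194756 | turn 1.6411 shift -0.3419 0.1153 0.0662 F [-0.   0.4 -1.5] j6 51.1
t 3.9833 p [ 0.5142 -0.3547  0.1862] yh -95.97 open 0.11201648797194756 | turn 0.0005 shift -0.0911 -0.3491 0.0662 F [-0.   0.4 -1.5] j6 51.1
```

Request:
{"api": "send_rows", "payload": {
  "plan": [
    [255,-0.0044,-0.0157,0,0],
    [255,-0.0087,-0.0314,0,0],
    [255,-0.0087,-0.0314,0,0],
    [255,-0.0087,-0.0314,0,0],
    [255,-0.0087,-0.0314,0,0],
    [255,-0.0087,-0.0314,0,0],
    [255,-0.0087,-0.0314,0,0],
    [255,-0.0087,-0.0314,0,0],
    [255,-0.0087,-0.0314,0,0],
    [255,-0.0087,-0.0314,0,0],
    [255,-0.0044,-0.0157,0,0],
    [255,0,0,0.03,0],
    [255,0,0,0.03,0],
    [255,0,0,0.026,0],
    [255,0,0,0,0],
    [255,0,0,0,0],
    [255,0,0,0,0]
  ]
}}

```text
time_s: 5.4
position: [0.4593, -0.0329, 0.0978]
tcp_rot: [[0.995, -0.104, -0.001], [-0.104, -0.995, 0.0], [-0.001, -0.0, -1.0]]
force: [0.4, -0.4, -1.1]
opening: 0.112
grasp_force: 30.0
```

Run:
```python
from h import *
go(.46,-.033,.068)
c,I,D=shot("wrist","w2"); np.savez("pics/w2c",**c)
```

```text
t 5.4 p [ 0.4593 -0.0329  0.0978] yh -95.98 open 0.11217270679566423 | turn 0.0 shift 0.0007 0.0 0.0298 F [ 0.4 -0.4 -1.1] j6 77.9
```

View pics/w2.png

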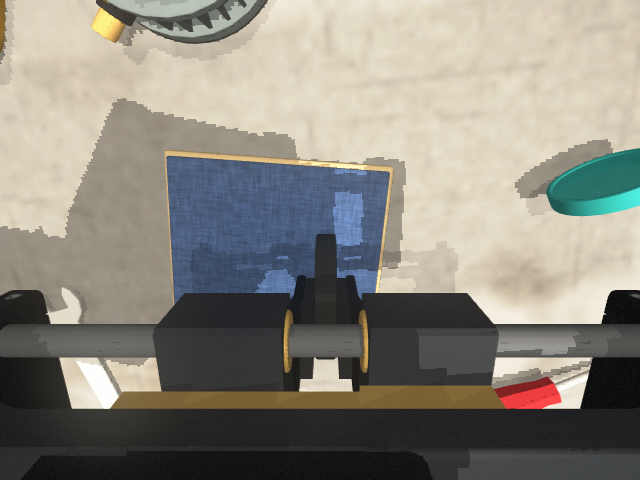

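The glass is held upright over the felt, right of the board's middle. I'll stand it there, open, and tip it toward tool −y with the +y finger.

Request:
{"api": "send_rows", "payload": {
  "plan": [
    [255,0,0,0.015,0],
    [255,0,0,0.01,0],
    [255,0,0,0.004,0],
    [255,0,0,0.001,0],
    [255,0,0,0,0],
    [255,0,0,0,0]
  ]
}}

```text
time_s: 5.95
position: [0.46, -0.0331, 0.0684]
tcp_rot: [[0.995, -0.104, 0.002], [-0.104, -0.995, -0.001], [0.002, 0.0, -1.0]]
force: [-0.0, -0.1, -1.4]
opening: 0.109
grasp_force: 30.0
```

Request:
{"api": "send_rows", "payload": {
  "plan": [
    [255,0,0,0.0007,0],
    [255,0,0,0.0007,0],
    [255,0,0,0,0],
    [255,0,0,0,0]
  ]
}}

```text
time_s: 6.28
position: [0.4601, -0.0331, 0.0678]
tcp_rot: [[0.995, -0.104, 0.002], [-0.104, -0.995, -0.001], [0.002, 0.001, -1.0]]
force: [-1.2, 0.0, 10.7]
opening: 0.111
grasp_force: 30.0
```

Request:
{"api": "send_rows", "payload": {
  "plan": [
    [230,0,0,0,0],
    [200,0,0,0,0],
    [0,0,0,0,0],
    [0,0,0,0,0],
    [0,0,0,0,0],
    [0,0,0,0,0],
    [0,0,0,-0.006,0],
    [0,0,0,0,0]
  ]
}}

```text
time_s: 6.95
position: [0.4597, -0.0329, 0.0727]
tcp_rot: [[0.995, -0.104, 0.001], [-0.104, -0.995, -0.0], [0.001, 0.0, -1.0]]
force: [0.4, 0.5, 0.1]
opening: 0.558
grasp_force: 0.0
```

Run:
```python
from h import *
go(.46,-.033,.074)
c,I,D=shot("wrist","w3")
```

```text
t 6.95 p [ 0.4597 -0.0329  0.0727] yh -95.97 open 0.5583883445393979 | turn 0.0 shift 0.0003 0.0 -0.0013 F [0.4 0.5 0.1] j6 77.9
```

View pics/w3.png

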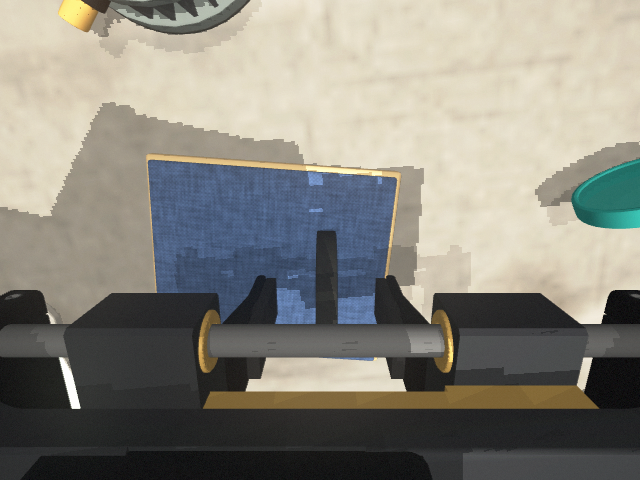

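The glass stands free at (326,280). I'll open fully, then shift toward −y to tip it.

Request:
{"api": "send_rows", "payload": {
  "plan": [
    [0,0,0,0,0],
    [0,0,0,0,0],
    [0,0,0,0,0],
    [0,0,0,0,0],
    [0,0,0,0,0],
    [0,0,0,0,0],
    [0,0,-0.01,0,0],
    [0,0,-0.01,0,0],
    [0,0,-0.01,0,0],
    [0,0,-0.006,0,0],
    [0,0,-0.003,0,0],
    [0,0,-0.003,0,0],
    [0,0,-0.003,0,0],
    [0,0,-0.003,0,0],
    [0,0,-0.002,0,0],
    [0,0,0,0,0],
    [0,0,0,0,0]
  ]
}}

```text
time_s: 8.42
position: [0.4646, 0.0168, 0.0721]
tcp_rot: [[0.995, -0.104, -0.0], [-0.104, -0.995, -0.0], [-0.0, 0.0, -1.0]]
force: [1.2, -0.7, -0.5]
opening: 0.997
grasp_force: 0.0
```

Run:
```python
from h import *
go(.46,-.033,.074)
c,I,D=shot("wrist","w4"); np.savez("pics/w4c",**c)
```

```text
t 8.4167 p [0.4646 0.0168 0.0721] yh -95.97 open 0.9969261118401923 | turn 0.0 shift 0.0006 0.05 -0.0019 F [ 1.2 -0.7 -0.5] j6 84.2
```

View pics/w4.png

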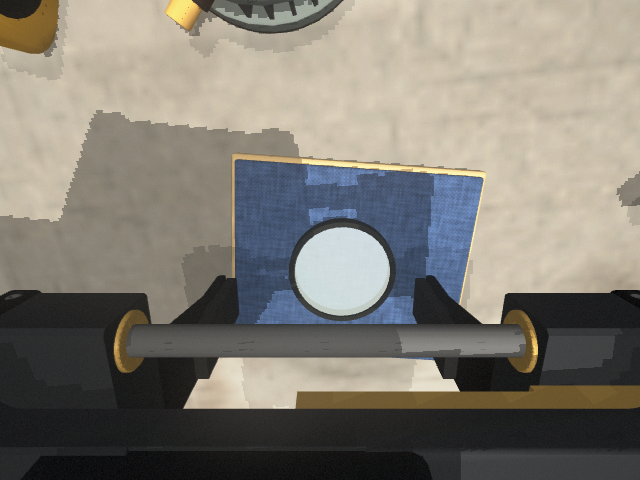

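The glass lies flat on the felt, let go, centred at about (342,270).

Run:
```python
from h import *
c=dict(np.load("pics/w4c.npz")); I=np.load("pics/w4.npz")["I"]
H=cv2.cvtColor(I,cv2.COLOR_BGR2HSV); m=np.zeros((480,640),np.uint8); m[212:320,270:412]=((I[212:320,270:412,0].astype(int)>150)&(H[212:320,270:412,1]<70))
cs=max(cv2.findContours(m,0,2)[0],key=cv2.contourArea); e=cv2.fitEllipse(cs[:,0]); print(e)
q=ray(c,e[0],.022); print(q); q2=ray(c,(342.5,269.5),.021);print(q2); L=ray(c,(289,269),.022);Rr=ray(c,(396,269),.022); print(np.linalg.norm(L-Rr),(L+Rr)/2)
go(q[0],q[1],.0295)
```

```text
((341.8310546875, 270.9640197753906), (87.40072631835938, 94.11544036865234), 84.60189819335938)
[0.4628522  0.00816792 0.022     ]
[0.46332926 0.00768233 0.021     ]
0.0631676928115205 [0.46405395 0.00766329 0.022     ]
t 8.4667 p [0.4647 0.0167 0.0721] yh -95.98 open 1.000404886016307 | turn 0.0 shift -0.0009 0.0087 0.0426 F [-0.4  0.2  0.1] j6 84.2
```

Request:
{"api": "send_rows", "payload": {
  "plan": [
    [0,-0.001,0.0087,0,0],
    [0,0,0,0.02,0],
    [0,0,0,0.015,0],
    [0,0,0,0.0075,0],
    [0,0,0,0,0],
    [0,0,0,0,0],
    [0,0,0,0,0]
  ]
}}

```text
time_s: 9.05
position: [0.463, 0.008, 0.03]
tcp_rot: [[0.995, -0.104, 0.001], [-0.104, -0.995, -0.0], [0.001, 0.0, -1.0]]
force: [-0.0, 0.3, 0.3]
opening: 1.002
grasp_force: 0.0
```

Request:
{"api": "send_rows", "payload": {
  "plan": [
    [255,0,0,0,0],
    [255,0,0,0,0],
    [255,0,0,0,0],
    [255,0,0,0,0],
    [255,0,0,0,0],
    [255,0,0,-0.005,0],
    [255,0,0,-0.015,0],
    [255,0,0,-0.03,0],
    [255,0,0,-0.03,0],
    [255,0,0,-0.03,0],
    [255,0,0,0,0],
    [255,0,0,0,0]
  ]
}}

```text
time_s: 10.05
position: [0.4637, 0.0082, 0.1413]
tcp_rot: [[0.995, -0.104, 0.004], [-0.104, -0.995, -0.001], [0.004, 0.0, -1.0]]
force: [-0.1, 0.2, -0.8]
opening: 0.718
grasp_force: 30.0
```

Run:
```python
from h import *
go(.6517,.0255,.14)
```

```text
t 10.05 p [0.4637 0.0082 0.1413] yh -95.96 open 0.7179578750186886 | turn 0.0 shift 0.1852 -0.0368 0.0013 F [-0.1  0.2 -0.8] j6 83.1
```

Request:
{"api": "send_rows", "payload": {
  "plan": [
    [255,0.011,-0.0037,-0.001,0],
    [255,0.022,-0.0074,-0.002,0],
    [255,0.022,-0.0074,-0.002,0],
    [255,0.022,-0.0074,-0.002,0],
    [255,0.022,-0.0074,-0.002,0],
    [255,0.011,-0.0037,-0.001,0],
    [255,0,0,0,0],
    [255,0,0,0,0],
    [255,0,0,0,0]
  ]
}}

```text
time_s: 10.8
position: [0.5736, 0.0338, 0.1481]
tcp_rot: [[0.995, -0.104, -0.005], [-0.104, -0.995, 0.001], [-0.005, -0.0, -1.0]]
force: [-0.4, -0.3, -0.5]
opening: 0.721
grasp_force: 30.0
```

Run:
```python
from h import *
go(.6517,.0255,.14)
c,I,D=shot("wrist","w5"); np.savez("pics/w5c",**c)
go(.6517,.0255,.14)
```

```text
t 10.8 p [0.5736 0.0338 0.1481] yh -95.97 open 0.7206843023348171 | turn 0.0 shift 0.0786 0.0001 0.0081 F [-0.4 -0.3 -0.5] j6 88.2
t 10.85 p [0.5737 0.0337 0.1484] yh -95.98 open 0.7184726446666202 | turn 0.0 shift 0.0784 0.0 0.0084 F [-0.   0.3 -0.4] j6 88.2
```

View pics/w5.png

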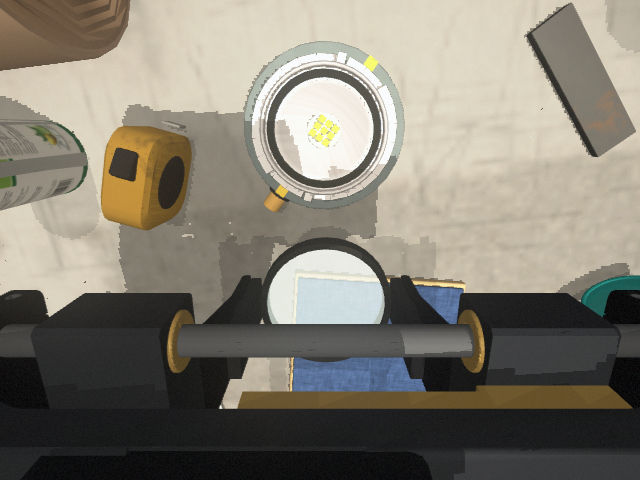

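The glass is held level with its front rim at v≈238. The lamp cell's inner disc is centred near (324,129), and the yellow marks are at (371,62) and (281,192).

Run:
```python
from h import *
c=dict(np.load("pics/w5c.npz")); I=np.load("pics/w5.npz")["I"]; H=cv2.cvtColor(I,cv2.COLOR_BGR2HSV)
g=I.max(-1)
m=np.zeros((480,640),np.uint8); m[50:210,245:405]=(g[50:210,245:405]<70)
cs,hi=cv2.findContours(m,cv2.RETR_CCOMP,2)
for k,h in zip(cs,hi[0]):
    if len(k)>80:
        e=cv2.fitEllipse(k[:,0]); 
        for zz in(.076,.0816): a=ray(c,e[0],zz); print(h[3],np.round(e[0],1),np.round(e[1],1),zz,a.round(4),"dia",np.round(np.array(e[1])/360.5*(c["xyz"][2]-zz),4))
y=cv2.inRange(H,(25,150,150),(35,255,255)); y[:45]=0;y[205:]=0; y[:,:250]=0;y[:,400:]=0
for k in cv2.findContours(y,0,2)[0]:
    if cv2.contourArea(k)>20: r=cv2.minAreaRect(k); print("yel",r[0],cv2.contourArea(k),ray(c,r[0],.047).round(4))
# glass front rim
col=[(u,g[225:270,u]) for u in range(316,337,4)]
for u,cc in col: v=225+np.argmax(cc<70); print(u,v,ray(c,(u,v),.141).round(4))
```

```text
316 238 [0.6067 0.0355 0.141 ]
320 238 [0.6065 0.0337 0.141 ]
324 238 [0.6063 0.032  0.141 ]
328 238 [0.6061 0.0302 0.141 ]
332 238 [0.6059 0.0284 0.141 ]
336 238 [0.6057 0.0266 0.141 ]
```

Run:
```python
from h import *
c=dict(np.load("pics/w5c.npz")); I=np.load("pics/w5.npz")["I"]; H=cv2.cvtColor(I,cv2.COLOR_BGR2HSV)
g=I.max(-1)
print(H[62,371],H[191,281],g[128,262:290],g[128,370:392])
m=np.zeros((480,640),np.uint8); m[50:200,255:395]=(g[50:200,255:395]<90)
cs,hi=cv2.findContours(m,cv2.RETR_CCOMP,1)
for k,h in zip(cs,hi[0]):
    if len(k)>150:
        e=cv2.fitEllipse(k[:,0]); 
        for zz in(.076,.0816): a=ray(c,e[0],zz); print(h[3],np.round(e[0],1),np.round(e[1],1),zz,a.round(4),"dia",np.round(np.array(e[1])/360.5*(c["xyz"][2]-zz),4))
y=cv2.inRange(H,(22,120,120),(35,255,255)); y[:45]=0;y[205:]=0; y[:,:250]=0;y[:,400:]=0
for k in cv2.findContours(y,0,1)[0]:
    if cv2.contourArea(k)>15: r=cv2.minAreaRect(k); print("yel",r[0],cv2.contourArea(k),ray(c,r[0],.047).round(4))
```

```text
[ 30 139 251] [ 23 170 232] [190 139 134 200 180  72  74  75  74  75  76  84 149 221 219 213 207 201
 197 201 198 199 199 199 202 203 208 250] [250 250 250 171  88  91  88  89  88  89 111 235 251 130 172 239 248 220
 218 252 252 252]
-1 [323.2 128.1] [107.4 112.6] 0.076 [0.653  0.0278 0.076 ] dia [0.0655 0.0686]
-1 [323.2 128.1] [107.4 112.6] 0.0816 [0.653  0.0277 0.0816] dia [0.0638 0.0668]
yel (281.14190673828125, 191.10134887695312) 75.0 [0.6141 0.0615 0.047 ]
yel (325.6399841308594, 141.97999572753906) 26.0 [0.6438 0.0273 0.047 ]
yel (318.8000183105469, 137.1000213623047) 27.5 [0.6474 0.0315 0.047 ]
yel (329.9615173339844, 135.3076629638672) 27.5 [0.6478 0.024  0.047 ]
yel (312.2307434082031, 132.15383911132812) 26.5 [0.651  0.0355 0.047 ]
yel (323.5000305175781, 130.50003051757812) 29.0 [0.6513 0.0279 0.047 ]
yel (334.5000305175781, 128.50001525878906) 27.0 [0.6518 0.0206 0.047 ]
yel (317.1000061035156, 125.30001068115234) 26.0 [0.655  0.0318 0.047 ]
yel (328.5, 123.50000762939453) 27.0 [0.6553 0.0242 0.047 ]
yel (321.5000305175781, 118.5000228881836) 27.0 [0.6589 0.0284 0.047 ]
yel (370.5067443847656, 62.790557861328125) 102.0 [ 0.6888 -0.0057  0.047 ]
```

Request:
{"api": "send_rows", "payload": {
  "plan": [
    [255,0.0127,-0.0004,0,0],
    [255,0.022,-0.0006,0,0],
    [255,0.022,-0.0005,0,0],
    [255,0.015,-0.0005,0,0],
    [255,0.007,0,0,0],
    [255,0,0,0,0],
    [255,0,0,0.015,0],
    [255,0,0,0.015,0],
    [255,0,0,0.005,0],
    [255,0,0,0,0],
    [255,0,0,0,0]
  ]
}}

```text
time_s: 11.77
position: [0.6534, 0.0275, 0.1146]
tcp_rot: [[0.995, -0.104, -0.002], [-0.104, -0.995, 0.0], [-0.002, -0.0, -1.0]]
force: [0.2, 0.7, -0.8]
opening: 0.722
grasp_force: 30.0
```

Run:
```python
from h import *
go(.652,.0274,.0967)
```

```text
t 11.7667 p [0.6534 0.0275 0.1146] yh -95.97 open 0.721737821540105 | turn 0.0 shift -0.0014 0.0003 0.0179 F [ 0.2  0.7 -0.8] j6 88.6
```

Request:
{"api": "send_rows", "payload": {
  "plan": [
    [255,-0.001,0.0002,0.006,0],
    [255,0,0,0.006,0],
    [255,0,0,0.003,0],
    [255,0,0,0.0015,0],
    [255,0,0,0,0],
    [255,0,0,0,0],
    [255,0,0,0,0]
  ]
}}

```text
time_s: 12.35
position: [0.6537, 0.0273, 0.0983]
tcp_rot: [[0.995, -0.104, 0.0], [-0.104, -0.995, -0.0], [0.0, -0.0, -1.0]]
force: [-0.7, 0.2, -0.8]
opening: 0.722
grasp_force: 30.0
```

Request:
{"api": "send_rows", "payload": {
  "plan": [
    [255,-0.0012,0,0.0006,0],
    [255,0,0,0.0006,0],
    [255,0,0,0,0],
    [255,0,0,0,0]
  ]
}}

```text
time_s: 12.68
position: [0.6522, 0.0275, 0.097]
tcp_rot: [[0.995, -0.104, -0.0], [-0.104, -0.995, -0.0], [-0.0, 0.0, -1.0]]
force: [-0.7, -0.1, -1.5]
opening: 0.721
grasp_force: 30.0
```

Free, with no contact. Releasing now, then retreating up and back to look.

Request:
{"api": "send_rows", "payload": {
  "plan": [
    [0,0,0,0,0],
    [0,0,0,0,0],
    [0,0,0,0,0],
    [0,0,0,0,0],
    [0,0,0,-0.01,0],
    [0,0,0,-0.03,0],
    [0,0,0,-0.03,0],
    [0,-0.02,0,-0.02,0],
    [0,-0.02,0,0,0],
    [0,-0.02,0,0,0],
    [0,-0.02,0,0,0],
    [0,0,0,0,0],
    [0,0,0,0,0],
    [0,0,0,0,0]
  ]
}}

```text
time_s: 13.85
position: [0.5742, 0.0356, 0.1878]
tcp_rot: [[0.995, -0.104, 0.003], [-0.104, -0.995, -0.0], [0.003, 0.0, -1.0]]
force: [0.8, 0.7, 0.3]
opening: 0.998
grasp_force: 0.0
```

Run:
```python
from h import *
c,I,D=shot("wrist","w6"); np.savez("pics/w6c",**c)
cv2.imwrite("pics/w6b.png",cv2.resize(I[60:300,200:460],(650,600)))
P=cloud(c,D); q=P.reshape(-1,3); k=q[(np.hypot(q[:,0]-.6525,q[:,1]-.0278)<.036)]; print(np.percentile(k[:,2],[5,25,50,75,95]))
go(.463,.331,.2,68)
```

```text
[0.07635145 0.08355007 0.08444648 0.08531752 0.3360734 ]
t 13.9 p [0.5744 0.0355 0.1876] yh -95.98 open 0.9988284764481193 | turn -2.8619 shift 0.214 0.2322 -0.0124 F [ 0.5 -0.5  0.4] j6 88.4
```

View pics/w6b.png

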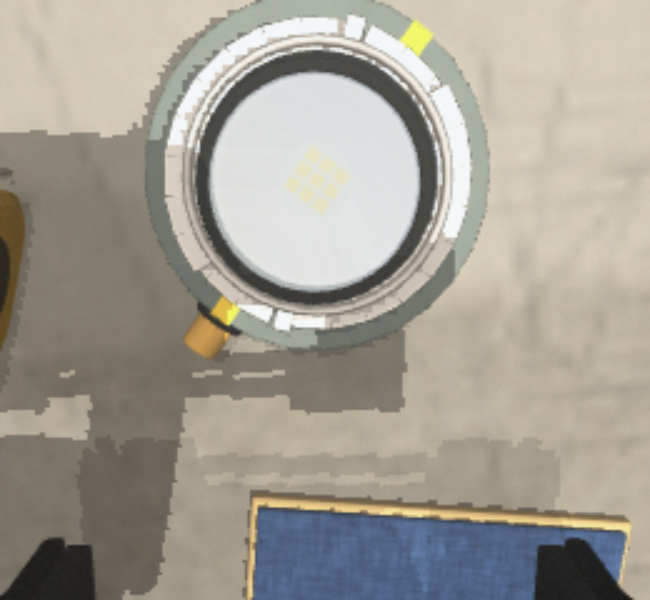

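The glass is seated flat and concentric in the cell, with its black rim centred inside the wall at crop (318,178). Next is the bezel: unwind the wrist, then go above it.

Request:
{"api": "send_rows", "payload": {
  "plan": [
    [0,0,0,0,-0.12],
    [0,0,0,0,-0.12],
    [0,0,0,0,-0.12],
    [0,0,0,0,-0.12],
    [0,0,0,0,-0.12],
    [0,0,0,0,-0.12],
    [0,0,0,0,-0.12],
    [0,0,0,0,-0.12],
    [0,0,0,0,-0.12],
    [0,0,0,0,-0.12],
    [0,0,0,0,-0.12],
    [0,0,0,0,-0.12],
    [0,0,0,0,-0.12],
    [0,0,0,0,-0.12],
    [0,0,0,0,-0.12],
    [0,0,0,0,-0.12],
    [0,0,0,0,-0.12],
    [0,0,0,0,-0.12],
    [0,0,0,0,-0.12],
    [0,0,0,0,-0.12]
  ]
}}

```text
time_s: 15.57
position: [0.5742, 0.0355, 0.1869]
tcp_rot: [[-0.667, 0.745, 0.001], [0.745, 0.667, -0.0], [-0.001, 0.001, -1.0]]
force: [0.3, -0.3, -0.6]
opening: 0.997
grasp_force: 0.0
```

Request:
{"api": "send_rows", "payload": {
  "plan": [
    [150,0,0,0,-0.12],
    [150,0,0,0,-0.12],
    [150,0,0,0,-0.12],
    [150,0,0,0,-0.102],
    [150,0,0,0,0],
    [150,0,0,0,0]
  ]
}}

```text
time_s: 16.07
position: [0.5737, 0.0356, 0.1869]
tcp_rot: [[-0.926, 0.377, 0.001], [0.377, 0.926, -0.0], [-0.001, 0.0, -1.0]]
force: [0.3, 0.0, -0.8]
opening: 0.633
grasp_force: 0.0
```

Run:
```python
from h import *
go(.463,.331,.2,68)
```

```text
t 16.0667 p [0.5737 0.0356 0.1869] yh 67.85 open 0.6331265282829642 | turn -0.0027 shift 0.2133 0.2324 -0.0131 F [ 0.3  0.  -0.8] j6 -75.4
```

Request:
{"api": "send_rows", "payload": {
  "plan": [
    [150,0.011,0.0136,-0.001,0],
    [150,0.022,0.0274,-0.002,0],
    [150,0.022,0.0274,-0.002,0],
    [150,0.022,0.0274,-0.002,0],
    [150,0.022,0.0274,-0.002,0],
    [150,0.022,0.0274,-0.002,0],
    [150,0.022,0.0274,-0.002,0],
    [150,0.022,0.0274,-0.002,0],
    [150,0.01,0.0274,0,0],
    [150,0,0,0,0],
    [150,0,0,0,0],
    [150,0,0,0,0]
  ]
}}

```text
time_s: 17.07
position: [0.4977, 0.317, 0.2017]
tcp_rot: [[-0.927, 0.375, -0.0], [0.375, 0.927, -0.001], [-0.0, -0.001, -1.0]]
force: [0.2, -0.6, 0.1]
opening: 0.411
grasp_force: 0.0
```

Run:
```python
from h import *
c,I,D=shot("wrist","w7"); np.savez("pics/w7c",**c)
go(.463,.331,.2,68)
```

```text
t 17.1167 p [0.4977 0.3164 0.2017] yh 67.92 open 0.4125220065098596 | turn -0.0014 shift 0.0377 0.0005 0.0017 F [ 0.6 -0.3  0.4] j6 -46.3
```

View pics/w7.png

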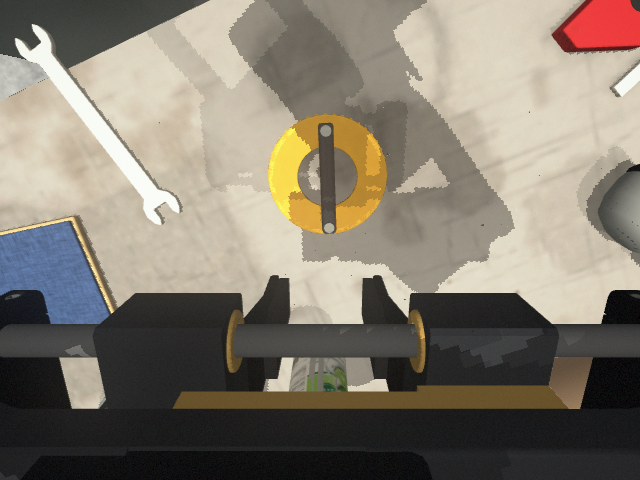

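The bezel is centred at about (328,176), and the bar's end screws are at (325.5,131) and (329.5,228).

Run:
```python
from h import *
c=dict(np.load("pics/w7c.npz")); I=np.load("pics/w7.npz")["I"]; H=cv2.cvtColor(I,cv2.COLOR_BGR2HSV)
a=ray(c,(325.5,131),.058);b=ray(c,(329.5,228),.058);d=a-b;m=(a+b)/2
print(a,b,np.linalg.norm(d),m,np.degrees(np.arctan2(d[1],d[0])))
s=np.zeros((480,640),np.uint8); w=np.s_[105:240,262:325]; s[w]=(H[w][...,0]<35)&(H[w][...,1]>150)
s=np.zeros((480,640),np.uint8); w=np.s_[105:242,260:395]; s[w]=((H[w][...,1]>140)&(H[w][...,2]>100))*255
k=max(cv2.findContours(s,0,1)[0],key=cv2.contourArea); e=cv2.fitEllipse(cv2.convexHull(k)[:,0]); print(e,ray(c,e[0],.034))
y=np.degrees(np.arctan2(d[1],d[0]))-90; y=y+180 if y<-0 else y
go(m[0],m[1],.052,y)
```

```text
[0.4269652  0.34674123 0.058     ] [0.50066081 0.32057003 0.058     ] 0.07820469665784294 [0.46381301 0.33365563 0.058     ] 160.44874240691394
((327.1121826171875, 173.3095703125), (118.77754974365234, 120.25589752197266), 6.471242427825928) [0.46038576 0.33473271 0.034     ]
t 17.1167 p [0.4977 0.3164 0.2017] yh 67.92 open 0.4125220065098596 | turn -0.0441 shift 0.0378 0.0049 0.1497 F [ 0.6 -0.3  0.4] j6 -46.3
```

Request:
{"api": "send_rows", "payload": {
  "plan": [
    [150,0,0,0,-0.044],
    [150,0.013,0.0016,0.01,0],
    [150,0.013,0.0016,0.03,0],
    [150,0.013,0.0016,0.03,0],
    [150,0,0,0.03,0],
    [150,0,0,0.025,0],
    [150,0,0,0.015,0],
    [150,0,0,0.008,0],
    [150,0,0,0,0],
    [150,0,0,0,0]
  ]
}}

```text
time_s: 17.95
position: [0.4631, 0.334, 0.0541]
tcp_rot: [[-0.942, 0.335, 0.0], [0.335, 0.942, -0.0], [-0.0, -0.0, -1.0]]
force: [-0.1, -0.3, 0.0]
opening: 0.414
grasp_force: 0.0
```

Run:
```python
from h import *
go(.4625,.334,.052)
```

```text
t 17.95 p [0.4631 0.334  0.0541] yh 70.43 open 0.41403690905806134 | turn 0.0 shift 0.0005 -0.0002 0.0021 F [-0.1 -0.3  0. ] j6 -45.8
```

Request:
{"api": "send_rows", "payload": {
  "plan": [
    [150,0,0,0.0015,0],
    [255,0,0,0,0],
    [255,0,0,0,0],
    [255,0,0,0,0],
    [255,0,0,0,0],
    [255,0,0,0,0],
    [255,0,0,-0.005,0],
    [255,0,0,-0.015,0],
    [255,0,0,-0.025,0],
    [255,0,0,-0.03,0],
    [255,0,0,-0.03,0],
    [255,0,0,-0.02,0],
    [255,0,0,0,0],
    [255,0,0,0,0]
  ]
}}

```text
time_s: 19.12
position: [0.4627, 0.335, 0.1784]
tcp_rot: [[-0.943, 0.333, 0.002], [0.333, 0.943, 0.001], [-0.002, 0.002, -1.0]]
force: [-1.3, -1.2, -1.9]
opening: 0.137
grasp_force: 30.0
```

Run:
```python
from h import *
c,I,D=shot("wrist","w8"); np.savez("pics/w8c",**c)
g=I.max(-1); H=cv2.cvtColor(I,cv2.COLOR_BGR2HSV)
s=((H[...,1]>140)&(H[...,2]>90)&(H[...,0]>15)&(H[...,0]<35)).astype(np.uint8); s[:150]=0;s[325:]=0;s[:,:200]=0;s[:,450:]=0
k=max(cv2.findContours(s,0,1)[0],key=cv2.contourArea); print(cv2.boundingRect(k))
go(.6525,.0278,.2,48)
```

```text
(224, 181, 204, 112)
t 19.1667 p [0.4617 0.3345 0.1769] yh 70.54 open 0.1350354783751898 | turn 0.3933 shift -0.347 -0.1002 -0.0231 F [ 0.3  0.6 -2.6] j6 -45.8
```

View pics/w8.png

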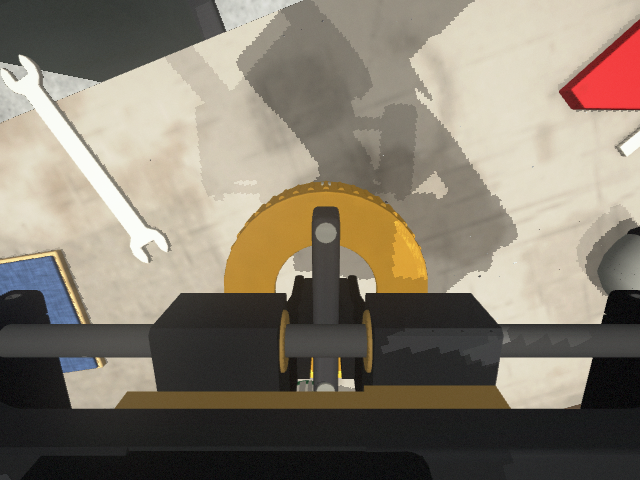

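The bezel is held square, with the bar along tool x and its front screw at (326,233). I'll work out the centre offset in the hand.

Run:
```python
from h import *
c=dict(np.load("pics/w8c.npz")); s=read_state(); p=np.array(s["position"]); R=np.array(s["tcp_rot"])
for uv,z,r in(((326,233),.182,.039),((326,391),.182,-.039),((326,207),.182,.045),((326,191),.158,.052)):
    q=R.T@(ray(c,uv,z)-p); print(uv,q.round(4),"centre x",round(q[0]-r,4))
```

```text
(326, 233) [ 0.0363  0.0022 -0.0051] centre x -0.0027
(326, 391) [-0.0428  0.0023 -0.0051] centre x -0.0038
(326, 207) [ 0.0474  0.0022 -0.005 ] centre x 0.0024
(326, 191) [0.0498 0.0023 0.019 ] centre x -0.0022
```

Request:
{"api": "send_rows", "payload": {
  "plan": [
    [255,0,0,-0.004,0.1],
    [255,0,0,-0.008,0.1],
    [255,0,0,-0.008,0.1],
    [255,0,0,-0.003,0.093],
    [255,-0.0102,-0.0093,0,0],
    [255,-0.0204,-0.0185,0,0],
    [255,-0.0204,-0.0185,0,0],
    [255,-0.0204,-0.0185,0,0],
    [255,-0.0204,-0.0185,0,0],
    [255,-0.0204,-0.0185,0,0],
    [255,-0.0204,-0.0185,0,0],
    [255,-0.0204,-0.0185,0,0],
    [255,-0.0204,-0.0185,0,0],
    [255,-0.0204,-0.0185,0,0],
    [255,-0.0102,-0.0093,0,0],
    [255,0,0,0,0],
    [255,0,0,0,0],
    [255,0,0,0,0],
    [255,0,0,0,0]
  ]
}}

```text
time_s: 20.75
position: [0.4894, 0.0614, 0.1998]
tcp_rot: [[-0.744, 0.668, -0.002], [0.668, 0.744, 0.0], [0.002, -0.001, -1.0]]
force: [-0.2, 0.8, -2.1]
opening: 0.139
grasp_force: 30.0
```

Run:
```python
from h import *
go(.6525,.0278,.2,48)
c,I,D=shot("wrist","w9"); s=read_state(); p=np.array(s["position"]); R=np.array(s["tcp_rot"])
H=cv2.cvtColor(I,cv2.COLOR_BGR2HSV); g=I.max(-1)
Z=p[2]+.0055
# front screw: brighter grey blob on bar
w=I[215:250,312:340].max(-1); m=(w>95).astype(np.uint8); k=max(cv2.findContours(m,0,1)[0],key=cv2.contourArea); (u,v),r=cv2.minEnclosingCircle(k); u+=312;v+=215
w=I[375:392,312:340].max(-1); m=(w>95).astype(np.uint8); print((u,v,r),np.argwhere(m).min(0) if m.any() else None)
print((R.T@(ray(c,(u,v),Z)-p)).round(4))
```

```text
t 20.75 p [0.4894 0.0614 0.1998] yh 48.1 open 0.13861298015368434 | turn 0.0018 shift -0.1437 0.0842 -0.0002 F [-0.2  0.8 -2.1] j6 -54.0
(325.44117641448975, 232.5, 10.664937019348145) [0 0]
[ 0.0384  0.001  -0.0055]
```

Request:
{"api": "send_rows", "payload": {
  "plan": [
    [255,-0.0072,0.0042,0,0],
    [255,-0.0143,0.0084,0,0],
    [255,-0.0143,0.0084,0,0],
    [255,-0.0143,0.0084,0,0],
    [255,-0.0143,0.0084,0,0],
    [255,-0.0143,0.0084,0,0],
    [255,-0.0143,0.0084,0,0],
    [255,-0.0143,0.0084,0,0],
    [255,-0.0143,0.0084,0,0],
    [255,-0.0143,0.0084,0,0],
    [255,-0.0069,0.0042,0,0],
    [255,0,0,0.015,0],
    [255,0,0,0.02,0],
    [255,0,0,0.01,0],
    [255,0,0,0,0],
    [255,0,0,0,0],
    [255,0,0,0,0]
  ]
}}

```text
time_s: 22.22
position: [0.6531, 0.0277, 0.1562]
tcp_rot: [[-0.744, 0.669, 0.001], [0.669, 0.744, -0.0], [-0.001, 0.001, -1.0]]
force: [0.5, 0.1, -1.3]
opening: 0.133
grasp_force: 30.0
```

Run:
```python
from h import *
go(.652,.0285,.1165,48)
```

```text
t 22.2167 p [0.6531 0.0277 0.1562] yh 48.04 open 0.13345447154948942 | turn 0.0006 shift 0.0014 -0.0002 0.0397 F [ 0.5  0.1 -1.3] j6 -55.4
```

Request:
{"api": "send_rows", "payload": {
  "plan": [
    [255,0.0012,0,0.01,0],
    [255,0,0,0.01,0],
    [255,0,0,0.007,0],
    [255,0,0,0.005,0],
    [255,0,0,0.003,0],
    [255,0,0,0,0],
    [255,0,0,0,0]
  ]
}}

```text
time_s: 22.8
position: [0.6517, 0.0283, 0.1202]
tcp_rot: [[-0.743, 0.669, -0.0], [0.669, 0.743, 0.0], [0.0, -0.0, -1.0]]
force: [-0.5, -0.1, -1.3]
opening: 0.134
grasp_force: 30.0
```

Request:
{"api": "send_rows", "payload": {
  "plan": [
    [255,0,0,0.0015,0],
    [255,0,0,0.0015,0],
    [255,0,0,0.001,0],
    [255,0,0,0,0],
    [255,0,0,0,0]
  ]
}}

```text
time_s: 23.22
position: [0.6519, 0.0284, 0.117]
tcp_rot: [[-0.743, 0.669, 0.001], [0.669, 0.743, -0.0], [-0.001, 0.001, -1.0]]
force: [-0.8, 0.6, 0.7]
opening: 0.134
grasp_force: 30.0
```

Request:
{"api": "send_rows", "payload": {
  "plan": [
    [255,0,0,0.0007,0],
    [255,0,0,0,0],
    [255,0,0,0,0]
  ]
}}

```text
time_s: 23.47
position: [0.6519, 0.0284, 0.1169]
tcp_rot: [[-0.743, 0.669, 0.001], [0.669, 0.743, -0.0], [-0.001, 0.001, -1.0]]
force: [-1.4, 0.8, 5.7]
opening: 0.134
grasp_force: 30.0
```

Request:
{"api": "send_rows", "payload": {
  "plan": [
    [255,0,0,0,0.08],
    [255,0,0,0,0.08],
    [255,0,0,0.0003,0.08],
    [255,0,0,0.0003,0.08],
    [255,0,0,0.0004,0.08],
    [255,0,0,0.0004,0.08],
    [255,0,0,0,0]
  ]
}}

```text
time_s: 24.05
position: [0.6528, 0.0282, 0.1149]
tcp_rot: [[-0.349, 0.937, 0.003], [0.937, 0.349, -0.0], [-0.001, 0.002, -1.0]]
force: [0.0, 0.2, 1.0]
opening: 0.137
grasp_force: 30.0
```

```bash
python3 -c "
from h import *
go(.652,.0284,.117); print(read_state()['moment'])"
```

```text
t 24.05 p [0.6528 0.0282 0.1149] yh 20.44 open 0.13662541549121465 | turn 0.0 shift 0.0005 -0.0007 -0.0021 F [0.  0.2 1. ] j6 -27.7
[-0.07640591 -0.30767787 -0.00406726]
```

Request:
{"api": "send_rows", "payload": {
  "plan": [
    [255,0,0,0.0004,0.1],
    [255,0,0,0.0004,0.1],
    [255,0,0,0.0004,0.1],
    [255,0,0,0.0004,0.1],
    [255,0,0,0.0004,0.1],
    [255,0,0,0.0004,0.1],
    [255,0,0,0.0004,0.1],
    [255,0,0,0.0004,0.1],
    [255,0,0,0.0004,0.1],
    [255,0,0,0.0004,0.1],
    [255,0,0,0,0]
  ]
}}

```text
time_s: 24.97
position: [0.6518, 0.0282, 0.1105]
tcp_rot: [[0.599, 0.801, 0.0], [0.801, -0.599, -0.0], [0.0, 0.0, -1.0]]
force: [-0.1, -0.4, 0.4]
opening: 0.135
grasp_force: 30.0
```

```bash
python3 -c "
from h import *
go(.652,.0284,.109); print(read_state()['moment'])"
```

```text
t 24.9667 p [0.6518 0.0282 0.1105] yh -36.78 open 0.13456027015183936 | turn 0.0 shift 0.0003 0.0001 0.0015 F [-0.1 -0.4  0.4] j6 29.5
[-0.01626468 -0.06406425 -0.11878326]
```

Request:
{"api": "send_rows", "payload": {
  "plan": [
    [255,0,0,0.0004,0.1],
    [255,0,0,0.0004,0.1],
    [255,0,0,0.0004,0.1],
    [255,0,0,0.0003,0.1],
    [255,0,0,0.0003,0.1],
    [255,0,0,0.0003,0.1],
    [255,0,0,0.0002,0.08],
    [255,0,0,0,0]
  ]
}}

```text
time_s: 25.63
position: [0.6523, 0.0282, 0.109]
tcp_rot: [[0.969, 0.248, 0.002], [0.248, -0.969, -0.0], [0.001, 0.001, -1.0]]
force: [-0.9, 0.5, 3.0]
opening: 0.133
grasp_force: 30.0
```

```bash
python3 -c "
from h import *
go(.652,.0284,.109); print(read_state()['moment'])"
```

```text
t 25.6333 p [0.6523 0.0282 0.109 ] yh -75.61 open 0.1325456527638653 | turn 0.0 shift -0.0002 -0.0003 -0.0 F [-0.9  0.5  3. ] j6 68.3
[ 0.01950443  0.06948142 -0.10249586]
```

Request:
{"api": "send_rows", "payload": {
  "plan": [
    [255,0,0,0,0.04],
    [255,0,0,0,0.04],
    [255,0,0,0,0.04],
    [255,0,0,0,0],
    [255,0,0,0,0]
  ]
}}

```text
time_s: 26.05
position: [0.6523, 0.0278, 0.109]
tcp_rot: [[0.991, 0.134, 0.002], [0.134, -0.991, -0.001], [0.002, 0.001, -1.0]]
force: [0.5, -1.1, 5.5]
opening: 0.133
grasp_force: 30.0
```

```bash
python3 -c "
from h import *
go(.652,.0284,.109); print(read_state()['moment'])"
```

```text
t 26.05 p [0.6523 0.0278 0.109 ] yh -82.32 open 0.13258711078439553 | turn 0.0 shift -0.0003 -0.0006 -0.0 F [ 0.5 -1.1  5.5] j6 75.0
[-0.18786134  0.06327122  0.10760978]
```

Request:
{"api": "send_rows", "payload": {
  "plan": [
    [255,0,0,0,0.04],
    [255,0,0,0,0.04],
    [255,0,0,0,0],
    [255,0,0,0,0]
  ]
}}

```text
time_s: 26.38
position: [0.6524, 0.0275, 0.109]
tcp_rot: [[0.998, 0.057, 0.002], [0.057, -0.998, -0.002], [0.002, 0.002, -1.0]]
force: [-1.1, -2.8, 5.4]
opening: 0.138
grasp_force: 31.4
```

```bash
python3 -c "
from h import *
go(.652,.0284,.109); print(read_state()['moment'])"
```

```text
t 26.3833 p [0.6524 0.0275 0.109 ] yh -86.73 open 0.137570235830969 | turn 0.0 shift -0.0003 -0.0009 -0.0 F [-1.1 -2.8  5.4] j6 79.5
[-0.31647128  0.0247224   0.74050388]
```

Request:
{"api": "send_rows", "payload": {
  "plan": [
    [255,0,0,0,0.03],
    [255,0,0,0,0.03],
    [255,0,0,0,0],
    [255,0,0,0,0]
  ]
}}

```text
time_s: 26.72
position: [0.6526, 0.0275, 0.109]
tcp_rot: [[1.0, -0.003, 0.002], [-0.003, -1.0, -0.002], [0.002, 0.002, -1.0]]
force: [0.4, -1.7, 5.4]
opening: 0.15
grasp_force: 32.8
```

```bash
python3 -c "
from h import *
go(.652,.0284,.109); print(read_state()['moment'])"
```

```text
t 26.7167 p [0.6526 0.0275 0.109 ] yh -90.2 open 0.14990567685535353 | turn 0.0 shift -0.0007 -0.0009 -0.0 F [ 0.4 -1.7  5.4] j6 83.0
[-0.33988691 -0.01103123  0.80020159]
```

Snug: the torque has levelled off at 0.8 N m and the jaws now slip on the bar. Releasing and lifting clear to check.

Request:
{"api": "send_rows", "payload": {
  "plan": [
    [120,0,0,0,0],
    [120,0,0,0,0],
    [120,0,0,0,0],
    [120,0,0,0,0],
    [120,0,0,-0.02,0],
    [120,0,0,-0.03,0],
    [120,0,0,-0.03,0],
    [120,-0.03,0,-0.02,0],
    [120,-0.03,0,0,0],
    [120,-0.02,0,0,0],
    [120,0,0,0,0],
    [120,0,0,0,0],
    [120,0,0,0,0]
  ]
}}

```text
time_s: 27.8
position: [0.5725, 0.0293, 0.2081]
tcp_rot: [[1.0, -0.011, 0.001], [-0.011, -1.0, 0.0], [0.001, -0.0, -1.0]]
force: [0.9, -0.3, -0.5]
opening: 0.53
grasp_force: 0.0
```

Run:
```python
from h import *
c,I,D=shot("wrist","w10"); np.savez("pics/w10c",**c)
cv2.imwrite("pics/w10b.png",cv2.resize(I[60:280,190:470],(700,550)))
go(.652,.0284,.2)
P=cloud(c,D); q=P.reshape(-1,3); r=np.hypot(q[:,0]-.6525,q[:,1]-.0278); k=q[(r>.034)&(r<.047)&(q[:,2]<.1)]; print("flange z",np.percentile(k[:,2],[10,50,90]))
g=np.zeros((480,640),np.uint8); k=P[...,2]; g[(k>.103)&(k<.125)]=1
cs=max(cv2.findContours(g,0,1)[0],key=cv2.contourArea); e=cv2.minAreaRect(cs); b=np.array([ray(c,x,.114) for x in cv2.boxPoints(e)]); print(e,b.mean(0)); d=[b[1]-b[0],b[2]-b[1]]; d=max(d,key=np.linalg.norm); print(np.linalg.norm(d),np.degrees(np.arctan2(d[1],d[0])))
```

```text
t 27.85 p [0.5728 0.0292 0.208 ] yh -90.64 open 0.5304381442797399 | turn 0.0 shift 0.0792 -0.0001 0.008 F [ 0.2  0.3 -0.3] j6 82.4
flange z [0.08892306 0.08982666 0.0907429 ]
((67.53870391845703, 26.431386947631836), (50.4410400390625, 136.4636993408203), 88.45184326171875) [0.7120866  0.18270161 0.114     ]
0.0804088511925195 -89.27556031813505
```

View pics/w10b.png

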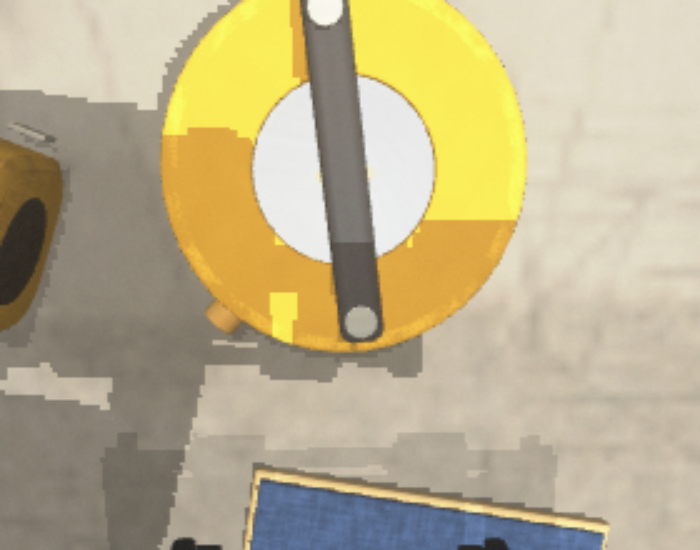

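The bezel sits level and down, with its flange top at 90 mm. The bar's screws at crop (325,10) and (361,322) give a heading of about +6°, which is 132° clockwise of the entry. Handing in.

```bash
python3 -c "
from rig import *
print(hand_in())"
```

```text
the job is handed in; nothing more can be done
None
```

I handed the job in at about 28 s: the clear glass is seated flat in the lamp, and the bezel is screwed down snug about 132° clockwise and let go. I couldn't measure how hard the bezel presses on the glass; the jaws slipped on the bar at about 0.8 N m. The hand-in returned no verdict.

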